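Sort the canisters by the pantry rack's lane and close it with the board

ROBOT

A 6-joint arm with a two-finger parallel gripper is mounted at the origin on the work surface. World frame = base frame: x ahead of the robot, y to its left, z up, the work surface at z = 0. Lengths are in mm, angles in degrees, forces in N, time in s.
With the tool pointing down it reaches from about 300 to 775 mm from the base axis. Payload 14.6 kg.
Tool frame: the origin (TCP) lies on the centre line of the jaws, within the pads' length; the fingertips stand 25 mm ahead of it and the grasp point (between the pads) lies 6 mm ahead of it; z points along the fingers, y is the direction in which the jaws open and shut (so a half turn about z gives the same grasp; the last joint's range is limited). The gripper opens to 85 mm and grips with 20 to 120 N. Pads are 22 mm wide; open, the fingers measure 114 mm over their backs; the gripper's body (76 mm by 85 mm) begins 54 mm behind the grasp point. The pads swing forward as they close: fully open they stand 13 mm farther back than shut.
Start: joints at [-77.785, 17.183, 87.147, -0, 75.671, -3.816], TCP at [151.883, -528.603, 256.281] pointing down, gripper open.
Joint ranges: [-173.82, 173.82], [-45.26, 126.66], [13.44, 144.39], [-59.66, 239.66], [0, 175.72], [-146.38, 146.38]. Speed limits (degrees/s): [127.2, 127.2, 147.25, 180, 180, 180].

INTERFACE

Orientations are given as a 3x3 rotation matrix whose columns are the frame's x, y, z axes.
In Python, from plant import robot gives the robot as it stands. The module is installed in compiled form; this text tells all that it offers.
- The arm moves only by the shell command python3 -m jog 'ROWS' [FORCE]. ROWS is a JSON object of lists of equal length, an entry for each row: "linear": the shift along the tool's x, y, z in mm, a list of three; "rotation": the turn, a rotation vector about the tool's x, y, z in rad, a list of three; "gripper": the opening, from -1 (shut) to 1 (fully open). In form: {"linear": [[tx, ty, tz], ...], "rotation": [[ax, ay, az], ...], "gripper": [gripper, ...]}. A call has 1 to 12 rows; each row shifts and turns the pose as measured when the row begins, along the tool's axes as they then stand; what a row does not reach is not made up. A row lasts 1/8 s, in which the tool goes at most 62.5 mm and 10.7 degrees, less where a joint would pass 70% of its speed; a pose out of reach is approached as far as the arm can. A call with a gripper value outside its range is refused whole. The fingers move at their own pace and stop on an object; FORCE is the grip in N (left out, the last holds). Time passes only in rows, so rows that do not move let the fingers close. It gives the time, the measured TCP pose, the force and the opening at its end, in the units of the state.
- robot.read_state(): the state, without advancing time (a new reading comes with each control period).
- robot.camera(name): name is "scene" or "top" or "wrist"; returns a dict with "image" (480x640x3 uint8, blue, green, red), "fx", "fy", "cx", "cy" (pixels), "position" and "attitude" of the camera in the world; the wrist camera has in their place "T_tool_cam" (4x4, takes a point from camera to tool coordinates, whose origin is the TCP and whose axes are the flange's). Camera axes: x right, y up, looking along -z (the intrinsics and any distortion apply to the point x, -y, -z); pixel columns grow to the right and rows downward; lengths in mm; the calibration is good to about 2 mm. A picture is of the moment at which its call begins: read the wrist's pose just before it. There is no depth.
- robot.finish_job(): hands the job in, once; it reports no verdict.
Trained networks look in a picture, given as the dict that the camera call returned (one of the last four; its "shot" number tells which), for a name from the list of things; names that differ only in an ending like _2 or _b are one class to them, and where a whole thing is asked for, a point or a joint stands for the part that bears it (a point fixed in the world has none). Each returns a list of dicts, best first, with "confidence" (0 to 1); they miss things now and then, are a little off and sometimes report something else, mostly with a low value. They report only what shows in the picture. A call takes as long as a camera call. They do not tell look-alikes from the thing itself.
- robot.look_for(picture, target): "position" ([column, row] in pixels, amid what is visible of it).
- robot.pinpoint(picture, target): "position" ([column, row] in pixels: a listed point, or the origin of a listed thing).
The state is a dict: "clock": time; "q": joint angles; "joint_velocities": joint speeds; "joint_torque": joint torques, N m; "position": TCP position; "tool_rot": TCP orientation; "contact_force": force on the tool from outside, world axes, zero at the start; "wrist_torque": the same for the moment, N m; "gripper_width": finger opening in mm.
Only numpy, scipy, OpenCV 4.12 (cv2) and the standard library are available. Lean on these libraries where they do the work, as an engineer would, in place of code of your own. Each camera call takes 0.05 s, during which the arm holds its last target. There are 200 camera calls.

TASK

Find out which of the three lidded canisters fit the wooden pantry rack by trying them in its open mouth: slide every one that passes between the two cheeks along the counter until it is fully inside the lane (not lowered in from above), and stand any that will not pass upright in the wooden tray. Finish by leaning the striped board at a slant across the rack's mouth, centred, its lower edge on the counter and its face resting against the front of the rack. Keep the canisters upright on the way and leave everything else where it is.

Things in the scene. Friction and masses are not known exactly. Their poses are not given: they have to be found in the camera images.
- jar_a: one of three white canisters with a blue band, 105 mm tall, about 0.3 kg, each with the same flat round wooden lid, 64 mm across, at heights 82 to 105 mm. The body under the lid is slim (50 mm across) or wide (64 mm); nothing else marks which; at least one is slim and one wide. Origin: centre of its underside, z up
- jar_b: one of three white canisters with a blue band, 105 mm tall, about 0.3 kg, each with the same flat round wooden lid, 64 mm across, at heights 82 to 105 mm. The body under the lid is slim (50 mm across) or wide (64 mm); nothing else marks which; at least one is slim and one wide. Origin: centre of its underside, z up
- jar_c: one of three white canisters with a blue band, 105 mm tall, about 0.3 kg, each with the same flat round wooden lid, 64 mm across, at heights 82 to 105 mm. The body under the lid is slim (50 mm across) or wide (64 mm); nothing else marks which; at least one is slim and one wide. Origin: centre of its underside, z up
- rack: fixed U-shaped wooden rack: two upright cheeks 55 mm high, 12 mm thick, 57 mm apart, and an end wall, round a straight floorless lane 184 mm long, open above. Origin: on the counter, mid-lane. x runs along the lane from the mouth (x = -92 mm, the cheeks' square front ends) to the end wall's inside (x = +92 mm), y across. Outer width 81 mm
- tray: fixed shallow wooden tray, 130 mm (x) by 200 mm (y), 25 mm high, wall and floor 6 mm. Origin: centre of its underside on the counter. A tumbler stands in one end of it (towards +y), the other end is free
- board: loose light wooden board with two darker stripes, 12 mm thick (x), 130 mm wide (y), 120 mm tall (z), 0.16 kg, standing on edge in the stand's groove at the start. Origin: centre of its lower edge face
- stand: fixed dark wooden stand, 60 mm (x) by 100 mm (y), 40 mm high, with an 18 mm wide groove along y whose floor is 10 mm above the counter. Origin: centre of its underside
- mill: bystander: dark turned pepper mill, 54 mm across, 125 mm tall. Origin: centre of its underside
- tumbler: bystander: green glass tumbler, 60 mm across, 90 mm tall, standing in the tray. Origin: centre of its underside
- spice_tin: bystander: red round spice tin, 44 mm across, 85 mm tall. Origin: centre of its underside
- ramekin: bystander: terracotta bowl, 80 mm across, 45 mm tall. Origin: centre of its underside
- salt_pot: bystander: round orange salt pot, 44 mm across, 70 mm tall. Origin: centre of its underside
Not all that is in view belongs to the job. Of the things like the board, leave any that is pink or red; of the rest the larger one is meant.

How it is judged:
By the outcome, as a careful person would: the job done as asked, in the order asked, and still so for the second after the job is handed in, with the robot touching nothing.
It also fails if it takes over 72 s, if anything falls off the work surface, if the arm or the gripper's body presses on something with over 40 N, if the wrist force passes 120 N, or if a joint passes its speed limit or range.

## Working session

There is one attempt and no reset: what is moved stays moved. The work goes in short steps, Python scripts to look and compute and a shell command to move; the robot and the scene stay as the last step left them, time stands still between calls to the robot, and variables do not carry over. Pictures are saved under pics/ and viewed, about 8 in all and at most 12, crops included, and the job is handed in when it is done.

```bash
mkdir -p pics; cat > h.py <<'E'
import numpy as np, cv2
from plant import robot
def ray(c,px):
    x=(px[0]-c["cx"])/c["fx"]; y=(px[1]-c["cy"])/c["fy"]
    R=np.array(c["attitude"]); 
    return np.array(c["position"]),R@np.array([x,-y,-1.])
def onz(c,px,z):
    p,d=ray(c,px); return p+d*(z-p[2])/d[2]
def proj(c,P):
    v=np.array(c["attitude"]).T@(np.array(P)-c["position"]); 
    return c["cx"]+c["fx"]*v[0]/-v[2], c["cy"]-c["fy"]*v[1]/-v[2]
E
python3 - <<'E'
from h import *
for n in("scene","top"):
    c=robot.camera(n); cv2.imwrite(f"pics/{n}0.png",c["image"])
    print(n,{k:np.round(v,3).tolist() for k,v in c.items() if k!="image"})
    for t in("jar_a","rack","tray","board","stand","mill","tumbler","spice_tin","ramekin","salt_pot"):
        try:
            r=robot.pinpoint(c,t)
            for k in r[:4]: print(t,np.round(k["position"],1),round(k["confidence"],2),np.round(onz(c,k["position"],10 if t=="board" else 0)[:2]), [a for a in k if a not in("position","confidence")])
        except Exception as e: print(t,e)
s=robot.read_state(); print({k:np.round(v,2).tolist() for k,v in s.items()})
E
```

```text
scene {'fx': 511.82, 'fy': 511.82, 'cx': 322.533, 'cy': 237.261, 'position': [1119.181, -305.087, 1001.116], 'attitude': [[0.507, -0.678, 0.533], [0.862, 0.406, -0.304], [-0.011, 0.613, 0.79]], 'shot': 1}
jar_a [361.  205.3] 0.94 [405. 219.] []
jar_a [268.3 367.3] 0.9 [ 680. -190.] []
jar_a [222.4 279.4] 0.62 [ 431. -184.] []
jar_a [329.6 286.4] 0.41 [576.  21.] []
rack [184.8 348.4] 0.57 [ 551. -323.] []
rack [331.1 289.4] 0.56 [585.  20.] []
tray [182.5 352.9] 0.7 [ 559. -331.] []
board [440.  222.7] 0.92 [562. 351.] []
board [432.9 167.3] 0.89 [398. 457.] []
board [405.1 138.6] 0.75 [264. 461.] []
board [502.6 244.9] 0.73 [695. 436.] []
stand [433.5 223.2] 0.68 [550. 342.] []
mill [411.1 275.8] 0.68 [649. 199.] []
tumbler [397.2 191. ] 0.75 [412. 329.] []
tumbler [206.1 339.9] 0.55 [ 556. -276.] []
spice_tin [396.  192.2] 0.81 [414. 323.] []
ramekin [161.7 309.9] 0.81 [ 437. -334.] []
salt_pot [446.  268.3] 0.64 [674. 282.] []
top {'fx': 600.545, 'fy': 600.545, 'cx': 336.446, 'cy': 231.002, 'position': [220.999, 77.026, 1684.37], 'attitude': [[0.029, 0.988, -0.152], [-1.0, 0.03, 0
[... 476 characters left out ...]
347.] []
mill [291.6 173. ] 0.58 [644. 202.] []
tumbler [460.4 207.9] 0.59 [ 557. -284.] []
tumbler [475.6 248.2] 0.58 [ 442. -327.] []
spice_tin [245.9 248.6] 0.67 [422. 322.] []
ramekin [478.  249.1] 0.78 [ 440. -334.] []
salt_pot [270.9 160.6] 0.52 [679. 263.] []
salt_pot [428.5 165.8] 0.25 [ 678. -192.] []
{'clock': 1.1, 'q': [-77.79, 17.18, 87.15, 0.0, 75.67, -3.82], 'joint_velocities': [0.03, 0.03, -0.09, 0.06, -0.07, -0.0], 'joint_torque': [0.0, -54.34, -36.2, -0.0, 0.0, 0.0], 'position': [151.89, -528.61, 256.28], 'tool_rot': [[0.96, 0.28, 0.0], [0.28, -0.96, -0.0], [0.0, 0.0, -1.0]], 'contact_force': [1.24, -0.87, -0.65], 'wrist_torque': [-0.0, -0.02, -0.02], 'gripper_width': 85.41}
```

View pictures.

```bash
python3 - <<'E'
import cv2
a=cv2.imread("pics/scene0.png"); b=cv2.imread("pics/top0.png")
cv2.imwrite("pics/s1.png",cv2.resize(a[100:420,120:540],(800,600),interpolation=cv2.INTER_CUBIC))
cv2.imwrite("pics/t1.png",cv2.resize(b[110:350,170:520],(800,549),interpolation=cv2.INTER_CUBIC))
E
```

```text
(no output)
```

View pics/s1.png

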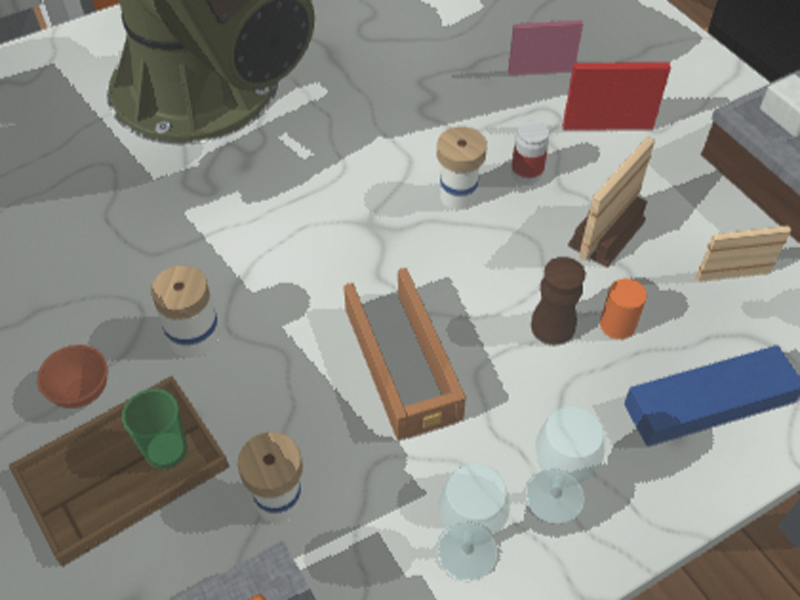

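View pics/t1.png

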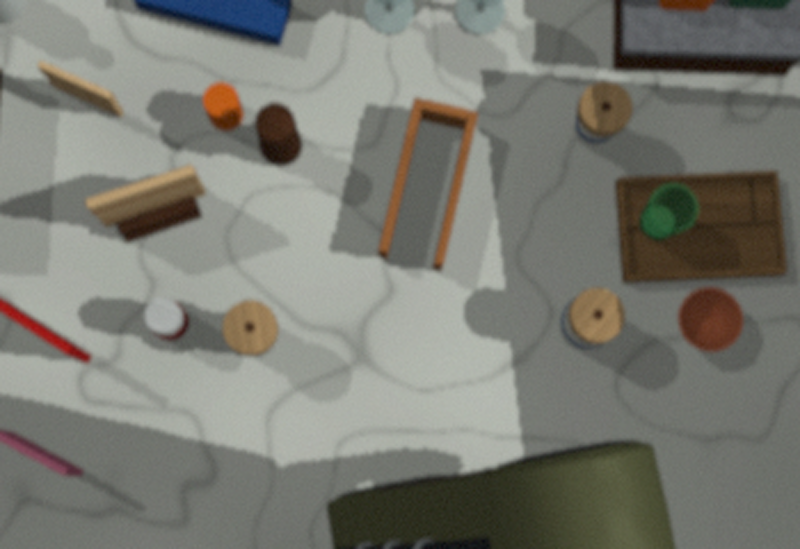

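Scene: rack mouth faces the robot (crop ≈ (412,258) in the top view). There are three jars. The striped board stands in the dark stand, with a smaller striped look-alike at the right and red/pink ones behind. The tray's free end is −y.

```bash
python3 - <<'E'
from h import *
c=robot.camera("top"); s=robot.camera("scene")
T=lambda u,v:(170+u*.4375,110+v*.4372)
S=lambda u,v:(120+u*.525,100+v*.5333)
P={}
for n,px,z in [("Lfront",(385,252),55),("Rfront",(441,264),55),("Lend",(418,101),55),("Rend",(476,113),55),("J1",(249,327),105),("J2",(597,315),105),("J3",(605,107),105),
 ("boardL",(88,205),130),("boardR",(200,177),130),("tray1",(617,180),25),("tray2",(778,173),25),("tray3",(785,272),25),("tray4",(626,281),25)]:
    P[n]=onz(c,T(*px),z); print("top",n,P[n].round(1))
for n,px,z in [("Lfront",(349,288),55),("Rfront",(404,271),55),("Lend",(398,410),55),("Rend",(463,400),55),("J1",(462,143),105),("J2",(179,286),105),("J3",(269,460),105),("boardT1",(587,222),130),("boardT2",(649,143),130)]:
    print("scene",n,onz(s,S(*px),z).round(1))
f=(P["Lfront"]+P["Rfront"])/2;e=(P["Lend"]+P["Rend"])/2;d=e-f;print("mouth",f,"yaw",np.degrees(np.arctan2(d[1],d[0])),np.hypot(*d[:2]))
b=P["boardR"]-P["boardL"];print("board yaw",np.degrees(np.arctan2(b[1],b[0])),np.hypot(*b[:2]))
w=robot.camera("wrist");print(np.round(w["T_tool_cam"],3).tolist(),w["fx"],w["fy"],w["cx"],w["cy"])
E
```

```text
top Lfront [501.3  64.1  55. ]
top Rfront [488.7  -3.7  55. ]
top Lend [690.   28.9  55. ]
top Rend [677.1 -42.4  55. ]
top J1 [400.  219.2 105. ]
top J2 [ 426.1 -183.7  105. ]
top J3 [ 675.3 -192.   105. ]
top boardL [532.9 408.4 130. ]
top boardR [569.8 281.1 130. ]
top tray1 [ 605.6 -220.8   25. ]
top tray2 [ 620.7 -420.8   25. ]
top tray3 [ 496.6 -427.6   25. ]
top tray4 [ 479.5 -232.2   25. ]
scene Lfront [499.5  -3.3  55. ]
scene Rfront [511.2  66.7  55. ]
scene Lend [673.2 -38.9  55. ]
scene Rend [699.  29.  55.]
scene J1 [403.1 218.5 105. ]
scene J2 [ 430.  -184.3  105. ]
scene J3 [ 679.8 -193.3  105. ]
scene boardT1 [606.7 256.8 130. ]
scene boardT2 [542.8 402.4 130. ]
mouth [495.01720426  30.17104498  55.        ] yaw -11.073142875138856 192.13458336146823
board yaw -73.80615583181162 132.50731990322703
[[0.0, 0.966, 0.259, 65.411], [1.0, -0.0, 0.001, 0.385], [0.001, 0.259, -0.966, -117.868], [0.0, 0.0, 0.0, 1.0]] 425.77569271809915 425.77569271809915 323.64364215064086 250.23910363325183
```

```bash
cat > d.py <<'E'
# d.py "x,y,z,yaw" ... : deltas between successive poses (tool down), turn first, then shift in the new tool axes
import sys,json; from h import *
s=robot.read_state(); p=np.array(s["position"]); R=np.array(s["tool_rot"])
yaw=np.degrees(np.arctan2(R[1,0],R[0,0]))
print("t",round(s["clock"],2),"p",p.round(1),"yaw",round(yaw,1),"w",round(s["gripper_width"],1),"F",np.round(s["contact_force"],1),"tilt",(R[:2,2]*57.3).round(2))
for a in sys.argv[1:]:
    x,y,z,w=map(float,a.split(","))
    c,n=np.cos(np.radians(w)),np.sin(np.radians(w)); dv=np.array([x,y,z])-p
    L=np.array([c*dv[0]+n*dv[1], n*dv[0]-c*dv[1], -dv[2]])
    t=np.radians((yaw-w+180)%360-180); k=int(np.ceil(np.linalg.norm(L)/60)); kr=int(np.ceil(abs(t)/.18))
    print("->",a,"turn",round(t,3),f"({kr})","shift",L.round(1),f"{k} x",(L/max(k,1)).round(1))
    p,yaw=np.array([x,y,z]),w
E
python3 d.py 428,-183.5,240,-11 428,-183.5,97,-11
```

```text
t 1.25 p [ 151.9 -528.6  256.3] yaw 16.0 w 85.0 F [ 0.4 -0.2 -0.3] tilt [-0.  0.]
-> 428,-183.5,240,-11 turn 0.472 (3) shift [ 205.2 -391.4   16.3] 8 x [ 25.6 -48.9   2. ]
-> 428,-183.5,97,-11 turn 0.0 (0) shift [  0.  -0. 143.] 3 x [ 0.  -0.  47.7]
```

```bash
python3 -m jog '{"linear":[[0,0,0],[0,0,0],[0,0,0],[25.6,-49,2],[25.6,-49,2],[25.6,-49,2],[25.6,-49,2],[25.6,-49,2],[25.6,-49,2],[25.6,-49,2],[25.6,-49,2]],"rotation":[[0,0,0.157],[0,0,0.157],[0,0,0.157],[0,0,0],[0,0,0],[0,0,0],[0,0,0],[0,0,0],[0,0,0],[0,0,0],[0,0,0]],"gripper":[1,1,1,1,1,1,1,1,1,1,1]}' 40
python3 d.py 428,-183.5,240,-11
python3 - <<'E'
from h import *
def wr(name=None):
    s=robot.read_state(); c=robot.camera("wrist"); T=np.array(c["T_tool_cam"]); R=np.array(s["tool_rot"])
    c["position"]=R@T[:3,3]+s["position"]; c["attitude"]=R@T[:3,:3]; return c
c=wr(); cv2.imwrite("pics/w1.png",c["image"])
for n in("jar_a","rack"):
  for k in robot.pinpoint(c,n)[:2]: print(n,k["position"],round(k["confidence"],2),onz(c,k["position"],0).round(1))
  for k in robot.look_for(c,n)[:2]: print(n,k["position"],round(k["confidence"],2),onz(c,k["position"],105).round(1))
E
```

```text
clock: 2.62
position: [439.4, -178.9, 240.5]
tool_rot: [[0.977, -0.212, 0.002], [-0.212, -0.977, -0.002], [0.003, 0.002, -1.0]]
contact_force: [0.9, -0.1, 0.7]
gripper_width: 85.0
t 2.62 p [ 439.4 -178.9  240.5] yaw -12.2 w 85.0 F [ 0.9 -0.1  0.7] tilt [ 0.14 -0.12]
-> 428,-183.5,240,-11 turn -0.021 (1) shift [-10.3   6.7   0.5] 1 x [-10.3   6.7   0.5]
jar_a [331.1, 228.6] 0.89 [ 427.4 -183.5    0. ]
jar_a [415.4, 38.2] 0.39 [ 560.  -277.9    0. ]
jar_a [336.7, 254.2] 0.85 [ 433.1 -186.3  105. ]
rack [47.3, 89.5] 0.67 [585.   12.6   0. ]
rack [502.1, 180.3] 0.37 [ 437.4 -331.6    0. ]
rack [63.6, 114.3] 0.62 [546.6 -51.6 105. ]
```

View pics/w1.png

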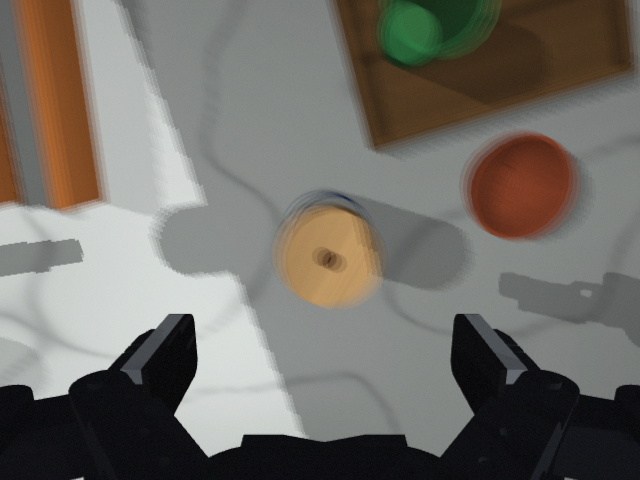

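Wrist view: jar_a-like canister under the gripper (lid centre ≈ (329,258)), rack at left, tray with tumbler at top, ramekin right; all consistent with the top camera.

```bash
python3 -m jog '{"linear":[[-10.3,6.7,40],[0,0,50],[0,0,35],[0,0,0]],"rotation":[[0,0,-0.021],[0,0,0],[0,0,0],[0,0,0]],"gripper":[1,1,1,1]}' 40 >/dev/null
python3 d.py 428,-183.5,97,-11
```

```text
t 3.38 p [ 424.5 -190.4  113.6] yaw -11.4 w 85.7 F [0.1 0.  1.1] tilt [ 0.25 -0.23]
-> 428,-183.5,97,-11 turn -0.007 (1) shift [ 2.1 -7.4 16.6] 1 x [ 2.1 -7.4 16.6]
```

```bash
python3 -m jog '{"linear":[[2,-7.4,16.6],[0,0,0],[0,0,0],[0,0,0],[0,0,0]],"rotation":[[0.004,0.004,-0.007],[0,0,0],[0,0,0],[0,0,0],[0,0,0]],"gripper":[1,1,-1,-1,-1]}' 50 >/dev/null
python3 d.py 428,-183.5,97,-11
```

```text
t 4.0 p [ 429.1 -187.   103. ] yaw -11.2 w 62.5 F [-0.9 -0.1 -3.7] tilt [ 0.88 -0.26]
-> 428,-183.5,97,-11 turn -0.004 (1) shift [-1.8 -3.3  6. ] 1 x [-1.8 -3.3  6. ]
```

```bash
python3 d.py 429,-187,125,-11 443,40.3,125,-11 443,40.3,104,-11; python3 -m jog '{"linear":[[0,0,-22],[-3,-45,0],[-7,-55,0],[-7,-55,0],[-7,-45,0],[-5,-20,0],[0,0,0]],"rotation":[[-0.004,-0.014,0],[0,0,0],[0,0,0],[0,0,0],[0,0,0],[0,0,0],[0,0,0]],"gripper":[-1,-1,-1,-1,-1,-1,-1]}' 50 >/dev/null
python3 d.py 443,40.3,104,-11 
```

```text
t 4.0 p [ 429.1 -187.   103. ] yaw -11.2 w 62.5 F [-0.9 -0.1 -3.7] tilt [ 0.88 -0.26]
-> 429,-187,125,-11 turn -0.004 (1) shift [ -0.1  -0.  -22. ] 1 x [ -0.1  -0.  -22. ]
-> 443,40.3,125,-11 turn 0.0 (0) shift [ -29.6 -225.8   -0. ] 4 x [ -7.4 -56.4  -0. ]
-> 443,40.3,104,-11 turn 0.0 (0) shift [ 0. -0. 21.] 1 x [ 0. -0. 21.]
t 4.88 p [442.8  40.3 125.1] yaw -11.3 w 62.6 F [ 1.2  0.  -4.7] tilt [ 0.   -0.35]
-> 443,40.3,104,-11 turn -0.006 (1) shift [ 0.2  0.  21.1] 1 x [ 0.2  0.  21.1]
```

```bash
python3 -m jog '{"linear":[[0,0,20.5],[0,0,0],[15,0,0],[12,0,0],[4,0,0],[3,0,0]],"rotation":[[0,0,-0.006],[0,0,0],[0,0,0],[0,0,0],[0,0,0],[0,0,0]],"gripper":[-1,-1,-1,-1,-1,-1]}' 50 >/dev/null
python3 d.py 504.5,28.3,104,-11
python3 -m jog '{"linear":[[3,0,0],[3,0,0],[3,0,0],[3,0,0]],"rotation":[[0,0,0],[0,0,0],[0,0,0],[0,0,0]],"gripper":[-1,-1,-1,-1]}' 50 >/dev/null
python3 d.py 504.5,28.3,104,-11
```

```text
t 5.62 p [479.   31.2 106.2] yaw -11.1 w 62.6 F [-9.8  7.   1.5] tilt [ 0.01 -0.33]
-> 504.5,28.3,104,-11 turn -0.002 (1) shift [25.6 -2.   2.2] 1 x [25.6 -2.   2.2]
t 6.12 p [486.   31.9 104.8] yaw -11.2 w 62.7 F [-10.7   8.4   0.2] tilt [-0.88  0.01]
-> 504.5,28.3,104,-11 turn -0.003 (1) shift [18.8 -0.   0.8] 1 x [18.8 -0.   0.8]
```

```bash
python3 - <<'E'
from h import *
s=robot.read_state()
c=robot.camera("wrist"); a=c["image"]; b=robot.camera("scene")["image"]
cv2.imwrite("pics/m1.png",np.hstack([cv2.resize(a[:400],(400,300)),cv2.resize(b[190:310,230:390],(400,300),interpolation=cv2.INTER_CUBIC)]))
E
```

```text
(no output)
```

View pics/m1.png

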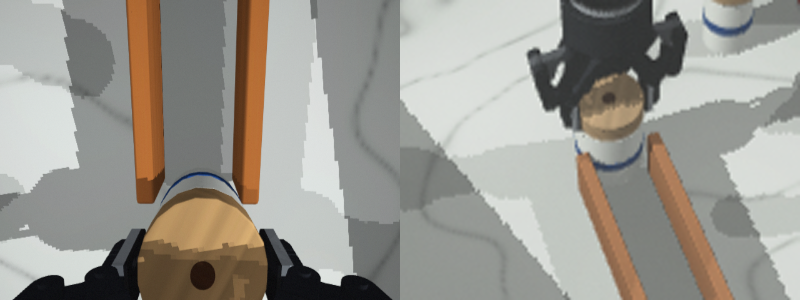

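Jar spans the mouth: body as wide as the lid, bearing on both cheek ends (wrist view, body edge at ≈(200,180) stopped at mouth); it's wide → tray.

```bash
python3 -m jog '{"linear":[[-15,0,-3],[-15,0,-40],[0,0,-50],[0,0,-22],[0,0,0]],"rotation":[[0,0,0],[0,0,0],[0,0,0],[0,0,0],[0,0,0]],"gripper":[-1,-1,-1,-1,-1]}' 60 >/dev/null
python3 d.py 556,-376,218,-11 556,-376,111,-11
```

```text
t 6.85 p [457.1  38.1 223.1] yaw -11.1 w 62.1 F [ 0.9  0.1 -5.5] tilt [-0.96  0.02]
-> 556,-376,218,-11 turn -0.003 (1) shift [176.1 387.7   5.1] 8 x [22.  48.5  0.6]
-> 556,-376,111,-11 turn 0.0 (0) shift [  0.  -0. 107.] 2 x [ 0.  -0.  53.5]
```

```bash
python3 -m jog '{"linear":[[12,26,0],[22,48.5,0],[22,48.5,0],[22,48.5,0],[22,48.5,0],[22,48.5,0],[22,48.5,0],[22,48.5,1],[10,22,1],[0,0,0]],"rotation":[[0,0.017,0],[0,0,0],[0,0,0],[0,0,0],[0,0,0],[0,0,0],[0,0,0],[0,0,0],[0,0,0],[0,0,0]],"gripper":[-1,-1,-1,-1,-1,-1,-1,-1,-1,-1]}' 60 >/dev/null
python3 d.py 556,-376,111,-11
python3 - <<'E'
from h import *
c=robot.camera("top")
for n in("tray","tumbler","jar_a"):
  for k in robot.pinpoint(c,n)[:3]: print(n,k["position"],round(k["confidence"],2),onz(c,k["position"],0).round(1))
cv2.imwrite("pics/t2.png",cv2.resize(c["image"][170:260,400:540],(800,514),interpolation=cv2.INTER_CUBIC))
E
```

```text
t 8.1 p [ 554.4 -388.4  202. ] yaw -11.0 w 62.3 F [-0.7  1.5 -4. ] tilt [-0.94  0.39]
-> 556,-376,111,-11 turn -0.001 (1) shift [ -0.8 -12.5  91. ] 2 x [-0.4 -6.2 45.5]
tray [475.1, 206.1] 0.62 [ 563.5 -326.2    0. ]
tumbler [455.8, 208.9] 0.76 [ 553.7 -270.9    0. ]
tumbler [474.8, 204.4] 0.36 [ 568.5 -325.4    0. ]
jar_a [283.1, 258.8] 0.78 [395.8 216.2   0. ]
jar_a [429.6, 168.1] 0.68 [ 671.3 -195.3    0. ]
```

```bash
python3 -m jog '{"linear":[[1,-7,20],[1,-7,40],[0,0,15],[0,0,8],[0,0,0]],"rotation":[[-0.007,0.016,0],[0,0,0],[0,0,0],[0,0,0],[0,0,0]],"gripper":[-1,-1,-1,-1,-1]}' 60 >/dev/null
python3 d.py 558,-374,111,-11
```

```text
t 8.93 p [ 561.  -370.5  123. ] yaw -10.7 w 62.0 F [-0.5 -0.1 -4.2] tilt [ 0.27 -0.45]
-> 558,-374,111,-11 turn 0.006 (1) shift [-2.2  4.  12. ] 1 x [-2.2  4.  12. ]
```

```bash
python3 -m jog '{"linear":[[-2,4,8],[0,0,3],[0,0,1],[0,0,0]],"rotation":[[0.006,-0.004,0],[0,0,0],[0,0,0],[0,0,0]],"gripper":[-1,-1,-1,-1]}' 60 >/dev/null
python3 d.py 558,-374,111,-11
```

```text
t 9.43 p [ 558.6 -375.5  112.7] yaw -10.7 w 62.4 F [ 0.6 -0.8 -3.7] tilt [ 0.25 -0.17]
-> 558,-374,111,-11 turn 0.005 (1) shift [-0.9 -1.3  1.7] 1 x [-0.9 -1.3  1.7]
```

```bash
python3 -m jog '{"linear":[[0,0,1.7],[0,0,1]],"rotation":[[0,0,0],[0,0,0]],"gripper":[-1,-1]}' 60 | grep -E "pos|force"
python3 -m jog '{"linear":[[0,0,1],[0,0,1]],"rotation":[[0,0,0],[0,0,0]],"gripper":[-1,-1]}' 60 | grep -E "pos|force"
```

```text
position: [558.7, -375.5, 110.2]
contact_force: [-1.2, -1.0, -4.5]
position: [559.0, -375.6, 109.2]
contact_force: [-3.9, 4.0, 10.6]
```

Touchdown at z≈109.5. Release, rise, head to the far jar (J3).

```bash
python3 -m jog '{"linear":[[0,0,0],[0,0,0],[0,0,-30],[0,0,-50],[0,0,-50],[0,0,-5],[0,0,0]],"rotation":[[0,0,0],[0,0,0],[0,0,0],[0,0,0],[0,0,0],[0,0,0],[0,0,0]],"gripper":[0.7,0.7,0.7,0.7,0.7,0.7,0.7]}' 60 | grep -E "pos|width"
python3 d.py 676,-192.5,220,-11 676,-192.5,102,-11
```

```text
position: [558.3, -375.2, 248.3]
gripper_width: 72.5
t 10.8 p [ 558.3 -375.2  248.3] yaw -10.7 w 72.5 F [ 1.   0.6 -0.6] tilt [ 0.38 -0.27]
-> 676,-192.5,220,-11 turn 0.005 (1) shift [  80.7 -201.8   28.3] 4 x [ 20.2 -50.4   7.1]
-> 676,-192.5,102,-11 turn 0.0 (0) shift [  0.  -0. 118.] 2 x [ 0. -0. 59.]
```

```bash
python3 -m jog '{"linear":[[12,-30,4],[20,-50,7],[20,-50,7],[20,-50,7],[9,-22,3],[0,0,0]],"rotation":[[0.004,-0.006,0],[0,0,0],[0,0,0],[0,0,0],[0,0,0],[0,0,0]],"gripper":[1,1,1,1,1,1]}' 60 >/dev/null
python3 d.py 676,-192.5,220,-11
python3 - <<'E'
from h import *
s=robot.read_state(); c=robot.camera("wrist"); T=np.array(c["T_tool_cam"]); R=np.array(s["tool_rot"])
c["position"]=R@T[:3,3]+s["position"]; c["attitude"]=R@T[:3,:3]
for k in robot.pinpoint(c,"jar_a")[:2]: print(k["position"],round(k["confidence"],2),onz(c,k["position"],0).round(1))
for k in robot.look_for(c,"jar_a")[:2]: print(k["position"],round(k["confidence"],2),onz(c,k["position"],100).round(1))
E
```

```text
t 11.55 p [ 676.9 -186.8  210.1] yaw -10.8 w 84.9 F [ 0.2 -0.8  0.3] tilt [-0.53  0.26]
-> 676,-192.5,220,-11 turn 0.003 (1) shift [ 0.2  5.7 -9.9] 1 x [ 0.2  5.7 -9.9]
[573.2, 327.0] 0.77 [ 547.8 -374.9    0. ]
[335.4, 217.4] 0.67 [ 677.2 -195.9    0. ]
[592.3, 342.0] 0.67 [ 595.4 -332.2  100. ]
[332.8, 250.1] 0.64 [ 679.2 -192.4  100. ]
```

```bash
python3 -m jog '{"linear":[[0,6,35],[0,0,45],[0,0,20],[0,0,0]],"rotation":[[-0.004,0.009,0],[0,0,0],[0,0,0],[0,0,0]],"gripper":[1,1,1,1]}' 60 >/dev/null
python3 d.py 677,-193,101,-11
```

```text
t 12.2 p [ 673.5 -201.2  111.8] yaw -11.4 w 85.3 F [0.3 0.8 0.1] tilt [ 0.26 -0.22]
-> 677,-193,101,-11 turn -0.007 (1) shift [ 1.8 -8.7 10.8] 1 x [ 1.8 -8.7 10.8]
```

```bash
python3 -m jog '{"linear":[[1.8,-8.7,8],[0,0,0]],"rotation":[[-0.004,-0.004,-0.007],[0,0,0]],"gripper":[1,1]}' 60 >/dev/null
python3 d.py 677,-193,101,-11
```

```text
t 12.45 p [ 678.2 -193.2  106.4] yaw -11.0 w 85.2 F [0.1 0.3 0.4] tilt [ 0.18 -0.49]
-> 677,-193,101,-11 turn 0.0 (1) shift [-1.2  0.1  5.4] 1 x [-1.2  0.1  5.4]
```

```bash
python3 -m jog '{"linear":[[0,0,4],[0,0,0],[0,0,0],[0,0,0],[0,0,0]],"rotation":[[-0.006,-0.003,0],[0,0,0],[0,0,0],[0,0,0],[0,0,0]],"gripper":[1,-1,-1,-1,-1]}' 60 >/dev/null
python3 d.py 677,-193,101,-11
python3 -m jog '{"linear":[[0,0,-25],[0,0,-35],[0,0,-12],[0,0,0]],"rotation":[[0,0,0],[0,0,0],[0,0,0],[0,0,0]],"gripper":[-1,-1,-1,-1]}' 60 >/dev/null
python3 d.py 440,40.9,182,-11 440,40.9,104,-11
```

```text
t 13.07 p [ 679.1 -193.3  104.5] yaw -11.0 w 62.4 F [ 0.2  0.6 -0.1] tilt [ 0.13 -0.88]
-> 677,-193,101,-11 turn 0.001 (1) shift [-2.1  0.1  3.5] 1 x [-2.1  0.1  3.5]
t 13.57 p [ 677.6 -191.8  174.2] yaw -11.0 w 62.0 F [-0.1  0.4 -4.3] tilt [-0.25 -0.75]
-> 440,40.9,182,-11 turn 0.001 (1) shift [-277.7 -183.1   -7.8] 6 x [-46.3 -30.5  -1.3]
-> 440,40.9,104,-11 turn 0.0 (0) shift [ 0. -0. 78.] 2 x [ 0. -0. 39.]
```

```bash
python3 -m jog '{"linear":[[-25,-17,-4],[-46,-30.5,-1],[-46,-30.5,-1],[-46,-30.5,-1],[-46,-30.5,-1],[-46,-30.5,0],[-23,-14,0],[0,0,0]],"rotation":[[0.013,0.004,0],[0,0,0],[0,0,0],[0,0,0],[0,0,0],[0,0,0],[0,0,0],[0,0,0]],"gripper":[-1,-1,-1,-1,-1,-1,-1,-1]}' 60 >/dev/null
python3 d.py 440,40.9,182,-11 440,40.9,107,-11
```

```text
t 14.57 p [426.9  48.1 170.2] yaw -11.0 w 62.2 F [ 0.4  0.1 -4.2] tilt [-0.79  0.11]
-> 440,40.9,182,-11 turn -0.0 (1) shift [ 14.2   4.6 -11.8] 1 x [ 14.2   4.6 -11.8]
-> 440,40.9,107,-11 turn 0.0 (0) shift [ 0. -0. 75.] 2 x [ 0.  -0.  37.5]
```

```bash
python3 -m jog '{"linear":[[6,4.6,20],[0,0,35],[0,0,8],[0,0,0],[0,0,0]],"rotation":[[0,0.012,0],[0,0,0],[0,0,0],[0,0,0],[0,0,0]],"gripper":[-1,-1,-1,-1,-1]}' 60 >/dev/null
python3 d.py 440,40.9,105,-11
```

```text
t 15.2 p [433.2  40.9 104.9] yaw -11.1 w 62.1 F [-0.8 -0.3 -4.3] tilt [-0.12 -0.04]
-> 440,40.9,105,-11 turn -0.001 (1) shift [ 6.7 -1.4 -0.1] 1 x [ 6.7 -1.4 -0.1]
```

```bash
python3 -m jog '{"linear":[[8,-1.4,0.5],[15,0,0],[15,0,0],[8,0,0],[4,0,0]],"rotation":[[0,0,0],[0,0,0],[0,0,0],[0,0,0],[0,0,0]],"gripper":[-1,-1,-1,-1,-1]}' 60 >/dev/null
python3 d.py 502,28.8,104.5,-11 640.2,1.9,104.5,-11
python3 -m jog '{"linear":[[5,0,0],[6,0,0],[6,0,0],[6,0,0]],"rotation":[[0,0,0],[0,0,0],[0,0,0],[0,0,0]],"gripper":[-1,-1,-1,-1]}' 60 >/dev/null
python3 d.py  640.2,1.9,104.5,-11
```

```text
t 15.82 p [486.1  32.1 105.7] yaw -11.1 w 62.3 F [-0.1  0.3 -3.9] tilt [ 0.04 -0.06]
-> 502,28.8,104.5,-11 turn -0.001 (1) shift [16.2  0.2  1.2] 1 x [16.2  0.2  1.2]
-> 640.2,1.9,104.5,-11 turn 0.0 (0) shift [140.8   0.   -0. ] 3 x [46.9  0.  -0. ]
t 16.32 p [509.7  27.6 105.8] yaw -11.0 w 62.5 F [-0.9  0.8 -3.3] tilt [ 0.03 -0.06]
-> 640.2,1.9,104.5,-11 turn -0.001 (1) shift [133.    0.3   1.3] 3 x [44.3  0.1  0.4]
```

```bash
python3 -m jog '{"linear":[[8,0.2,1],[18,0,0],[20,0,0],[20,0,0],[20,0,0],[20,0,0],[15,0,0],[5,0,0],[0,0,0]],"rotation":[[0,0,0],[0,0,0],[0,0,0],[0,0,0],[0,0,0],[0,0,0],[0,0,0],[0,0,0],[0,0,0]],"gripper":[-1,-1,-1,-1,-1,-1,-1,-1,-1]}' 60 >/dev/null
python3 d.py  640.2,1.9,104.5,-11
```

```text
t 17.45 p [639.4   2.  105.5] yaw -11.0 w 62.4 F [-0.6 -0.2 -1.2] tilt [-0.02 -0.03]
-> 640.2,1.9,104.5,-11 turn -0.001 (1) shift [ 0.8 -0.   1. ] 1 x [ 0.8 -0.   1. ]
```

```bash
python3 -m jog '{"linear":[[4,0,1],[0,0,0.7],[0,0,0],[0,0,0],[0,0,-30],[0,0,-50],[0,0,-40],[0,0,0]],"rotation":[[0,0,0],[0,0,0],[0,0,0],[0,0,0],[0,0,0],[0,0,0],[0,0,0],[0,0,0]],"gripper":[-1,-1,0.9,0.9,0.9,1,1,1]}' 60 >/dev/null
python3 d.py 401,219,220,-11 401,219,103,-11
```

```text
t 18.45 p [642.7   1.6 228.7] yaw -11.0 w 85.2 F [-0.8 -0.2  0. ] tilt [ 0.05 -0.05]
-> 401,219,220,-11 turn -0.0 (1) shift [-278.7 -167.3    8.7] 6 x [-46.4 -27.9   1.5]
-> 401,219,103,-11 turn 0.0 (0) shift [  0.  -0. 117.] 2 x [ 0.  -0.  58.5]
```

```bash
python3 -m jog '{"linear":[[-24,-14,0],[-46,-28,0],[-46,-28,0],[-46,-28,0],[-46,-28,0],[-46,-28,0],[-20,-12,0],[0,0,0],[0,0,0]],"rotation":[[0,0,0],[0,0,0],[0,0,0],[0,0,0],[0,0,0],[0,0,0],[0,0,0],[0,0,0],[0,0,0]],"gripper":[1,1,1,1,1,1,1,1,1]}' 60 >/dev/null
python3 d.py 401,219,170,-11
python3 - <<'E'
from h import *
s=robot.read_state(); c=robot.camera("wrist"); T=np.array(c["T_tool_cam"]); R=np.array(s["tool_rot"])
c["position"]=R@T[:3,3]+s["position"]; c["attitude"]=R@T[:3,:3]
for k in robot.pinpoint(c,"jar_a")[:2]: print(k["position"],round(k["confidence"],2),onz(c,k["position"],0).round(1))
for k in robot.look_for(c,"jar_a")[:2]: print(k["position"],round(k["confidence"],2),onz(c,k["position"],100).round(1))
E
```

```text
t 19.57 p [395.8 221.8 220.8] yaw -11.0 w 85.6 F [ 0.8  0.4 -0.2] tilt [-0.37 -0.13]
-> 401,219,170,-11 turn -0.001 (1) shift [ 5.6  1.7 50.8] 1 x [ 5.6  1.7 50.8]
[327.5, 211.0] 0.76 [400.9 216.6   0. ]
[329.4, 240.5] 0.79 [401.5 216.6 100. ]
```

```bash
python3 -m jog '{"linear":[[5.6,4,40],[0,0,50],[0,0,18],[0,0,0],[0,0,0]],"rotation":[[0.002,0.006,0],[0,0,0],[0,0,0],[0,0,0],[0,0,0]],"gripper":[1,1,1,1,1]}' 60 >/dev/null
python3 d.py 401,217,103,-11
```

```text
t 20.35 p [403.5 214.3 110.7] yaw -11.4 w 85.4 F [ 0.4 -0.2  1. ] tilt [ 0.13 -0.03]
-> 401,217,103,-11 turn -0.006 (1) shift [-3.  -2.2  7.7] 1 x [-3.  -2.2  7.7]
```

```bash
python3 -m jog '{"linear":[[-3,-2.2,7],[0,0,0],[0,0,0],[0,0,0],[0,0,0]],"rotation":[[0,0,-0.006],[0,0,0],[0,0,0],[0,0,0],[0,0,0]],"gripper":[1,1,-1,-1,-1]}' 60 >/dev/null
python3 d.py 401,217,103,-11 
python3 -m jog '{"linear":[[0,0,-20],[0,0,0]],"rotation":[[0,0,0],[0,0,0]],"gripper":[-1,-1]}' 60 >/dev/null
python3 d.py 430,42.8,125,-11
```

```text
t 20.98 p [401.9 217.7 105.6] yaw -11.0 w 62.0 F [ 0.1 -0.9 -3.6] tilt [0.35 0.06]
-> 401,217,103,-11 turn 0.0 (1) shift [-0.8  0.8  2.6] 1 x [-0.8  0.8  2.6]
t 21.23 p [401.3 217.4 125.1] yaw -11.0 w 62.0 F [ 0.8 -0.3 -3.6] tilt [0.25 0.02]
-> 430,42.8,125,-11 turn 0.0 (1) shift [6.150e+01 1.659e+02 1.000e-01] 3 x [20.5 55.3  0. ]
```

```bash
python3 -m jog '{"linear":[[10,26,0],[20,55,0],[20,55,0],[11,28,0],[0,0,0]],"rotation":[[0,-0.004,0],[0,0,0],[0,0,0],[0,0,0],[0,0,0]],"gripper":[-1,-1,-1,-1,-1]}' 60 >/dev/null
python3 d.py 430,42.8,106,-11
```

```text
t 21.85 p [428.6  39.6 120.4] yaw -10.9 w 61.9 F [-0.9  0.3 -3.6] tilt [-0.26  0.03]
-> 430,42.8,106,-11 turn 0.002 (1) shift [ 0.8 -3.4 14.4] 1 x [ 0.8 -3.4 14.4]
```

```bash
python3 -m jog '{"linear":[[0,-3.4,12],[0,0,3],[0,0,0]],"rotation":[[0,0.004,0],[0,0,0],[0,0,0]],"gripper":[-1,-1,-1]}' 60 >/dev/null
python3 d.py 502,28.8,105.5,-11
```

```text
t 22.23 p [429.6  44.2 105.6] yaw -10.7 w 62.0 F [-5.2 -7.5 11.3] tilt [ 0.07 -0.16]
-> 502,28.8,105.5,-11 turn 0.004 (1) shift [74.   1.3  0.1] 2 x [37.   0.7  0. ]
```

```bash
python3 -m jog '{"linear":[[6,1.3,-1],[15,0,0],[15,0,0],[12,0,0],[8,0,0]],"rotation":[[0.003,0,0.004],[0,0,0],[0,0,0],[0,0,0],[0,0,0]],"gripper":[-1,-1,-1,-1,-1]}' 60 >/dev/null
python3 d.py 510,27.2,105.5,-11
python3 -m jog '{"linear":[[5,0,0],[5,0,0],[5,0,0],[5,0,0]],"rotation":[[0,0,0],[0,0,0],[0,0,0],[0,0,0]],"gripper":[-1,-1,-1,-1]}' 60 >/dev/null
python3 d.py  575,14.6,105.5,-11
```

```text
t 22.85 p [483.8  37.  104.9] yaw -10.5 w 62.0 F [-5.3 -1.2  3.9] tilt [-0.33 -0.02]
-> 510,27.2,105.5,-11 turn 0.008 (1) shift [27.6  4.7 -0.6] 1 x [27.6  4.7 -0.6]
t 23.35 p [503.5  34.8 103.5] yaw -10.4 w 62.4 F [-4.8  0.8  4.9] tilt [-0.52 -0.  ]
-> 575,14.6,105.5,-11 turn 0.01 (1) shift [74.1  6.2 -2. ] 2 x [37.   3.1 -1. ]
```

```bash
python3 -m jog '{"linear":[[0,3,-1.5],[0,2,0],[0,0,0]],"rotation":[[0,0.008,0.01],[0,0,0],[0,0,0]],"gripper":[-1,-1,-1]}' 60 >/dev/null
python3 d.py  575,14.6,105.5,-11
python3 - <<'E'
from h import *
a=robot.camera("wrist")["image"]; b=robot.camera("scene")["image"]
cv2.imwrite("pics/m2.png",np.hstack([cv2.resize(a[:400],(400,300)),cv2.resize(b[190:310,230:390],(400,300),interpolation=cv2.INTER_CUBIC)]))
E
```

```text
t 23.73 p [503.3  29.5 104.8] yaw -11.0 w 62.4 F [-0.3  0.6 -2.3] tilt [ 0.11 -0.09]
-> 575,14.6,105.5,-11 turn -0.001 (1) shift [73.2  0.9 -0.7] 2 x [36.6  0.5 -0.3]
```

View pics/m2.png

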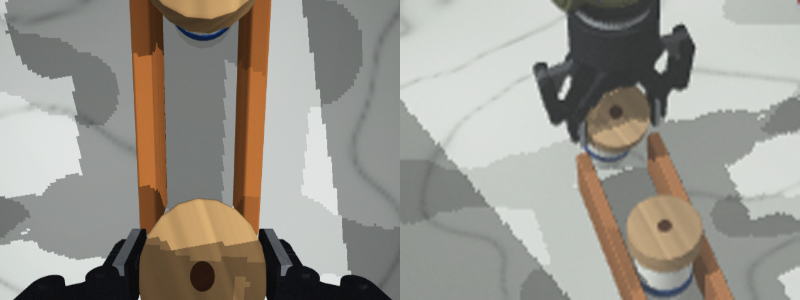

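Wrist/scene: this jar's slim body is between the cheek ends, centred; first jar stands upright at the far end of the lane. Continue sliding.

```bash
python3 -m jog '{"linear":[[6,0.5,0],[12,0.4,0],[14,0,0],[14,0,0],[10,0,0],[4,0,0],[0,0,0]],"rotation":[[0,0,0],[0,0,0],[0,0,0],[0,0,0],[0,0,0],[0,0,0],[0,0,0]],"gripper":[-1,-1,-1,-1,-1,-1,-1]}' 60 >/dev/null
python3 d.py  575,14.6,105,-11
```

```text
t 24.7 p [566.1  16.4 104.5] yaw -11.0 w 62.1 F [-1.9  1.1  0.1] tilt [ 0.03 -0.06]
-> 575,14.6,105,-11 turn -0.001 (1) shift [ 9.1  0.1 -0.5] 1 x [ 9.1  0.1 -0.5]
```

```bash
python3 -m jog '{"linear":[[6,0,0],[3,0,0],[0,0,0]],"rotation":[[0,0,0],[0,0,0],[0,0,0]],"gripper":[-1,-1,-1]}' 60 |grep -E "pos|force"
python3 -m jog '{"linear":[[0,0,0],[0,0,0],[0,0,-30],[0,0,-50],[0,0,-40],[0,0,0]],"rotation":[[0,0,0],[0,0,0],[0,0,0],[0,0,0],[0,0,0],[0,0,0]],"gripper":[0.9,0.9,1,1,1,1]}' 60 >/dev/null
python3 d.py
python3 - <<'E'
from h import *
c=robot.camera("top");s=robot.camera("scene")
for q in(c,s):
  for n in ("jar_a","board","stand","rack"):
   for k in robot.pinpoint(q,n)[:4]: print(n,np.round(k["position"],1),round(k["confidence"],2),onz(q,k["position"],10 if n=="board" else 0).round(1))
cv2.imwrite("pics/m3.png",np.hstack([cv2.resize(c["image"][150:250,200:320],(400,333),interpolation=cv2.INTER_CUBIC),cv2.resize(s["image"][150:283,400:560],(400,333),interpolation=cv2.INTER_CUBIC)]))
E
```

```text
position: [575.1, 14.7, 104.6]
contact_force: [-1.1, 1.1, -1.0]
t 25.82 p [575.4  14.7 229.1] yaw -11.0 w 85.2 F [ 0.  -0.6 -0.5] tilt [ 0.2  -0.09]
jar_a [494.  211.5] 0.75 [ 549.5 -380.3    0. ]
board [238.6 199.1] 0.96 [561.1 348.8  10. ]
board [190.9 254.4] 0.73 [399.4 473.5  10. ]
board [205.1 152.5] 0.68 [694.5 452.1  10. ]
board [190.8 309. ] 0.59 [248.1 463.9  10. ]
stand [238.1 196.6] 0.76 [570.4 352.2   0. ]
jar_a [162.6 361. ] 0.93 [ 554.6 -373.6    0. ]
jar_a [319.3 274.3] 0.79 [535.2  17.4   0. ]
jar_a [334.9 306.4] 0.56 [627.6   3.9   0. ]
jar_a [408.2 273.9] 0.36 [641.1 196.5   0. ]
board [436.9 167.4] 0.92 [403.7 466.3  10. ]
board [439.3 221.8] 0.81 [559.2 351.1  10. ]
board [403.3 136. ] 0.66 [252.1 463.6  10. ]
board [502.1 243. ] 0.57 [689.7 439.3  10. ]
stand [438.8 223.2] 0.69 [556.5 353.8   0. ]
rack [327.6 288.4] 0.73 [578.5  14.2   0. ]
rack [407.8 273.5] 0.22 [639.7 196.4   0. ]
```

View pics/m3.png

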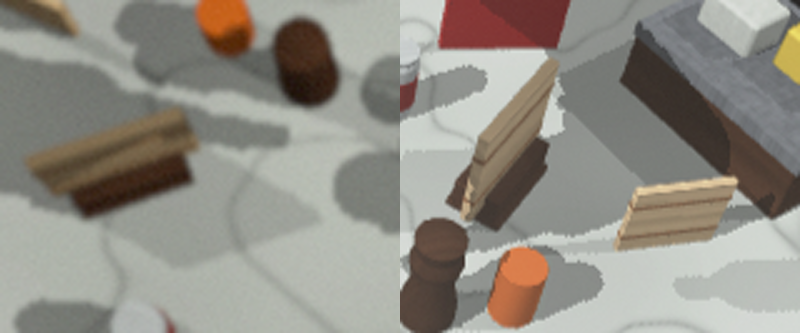

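```bash
python3 -m jog '{"linear":[[0,0,-30],[0,0,0],[0,0,0],[0,0,0],[0,0,0],[0,0,0],[0,0,0],[0,0,0],[0,0,0],[0,0,0],[0,0,0],[0,0,0]],"rotation":[[0,0,-0.186],[0,0,-0.186],[0,0,-0.186],[0,0,-0.186],[0,0,-0.186],[0,0,-0.186],[0,0,-0.186],[0,0,-0.186],[0,0,-0.186],[0,0,-0.186],[0,0,-0.186],[0,0,0]],"gripper":[1,1,1,1,1,1,1,1,1,1,1,1]}' 60 >/dev/null
python3 d.py 559,340,270,106
```

```text
t 27.82 p [574.3  14.8 253.8] yaw 107.4 w 85.4 F [-0.1 -0.5  0.4] tilt [-0.38 -0.06]
-> 559,340,270,106 turn 0.024 (1) shift [316.8  75.  -16.2] 6 x [52.8 12.5 -2.7]
```

```bash
python3 -m jog '{"linear":[[28,6,-3],[52,12.5,-3],[52,12.5,-3],[52,12.5,-3],[52,12.5,-3],[52,12.5,-1],[26,6,0],[0,0,0],[0,0,0]],"rotation":[[-0.006,0,0.024],[0,0,0],[0,0,0],[0,0,0],[0,0,0],[0,0,0],[0,0,0],[0,0,0],[0,0,0]],"gripper":[1,1,1,1,1,1,1,1,1]}' 60 >/dev/null
python3 d.py 559,348,200,106
python3 - <<'E'
from h import *
s=robot.read_state(); c=robot.camera("wrist"); T=np.array(c["T_tool_cam"]); R=np.array(s["tool_rot"])
c["position"]=R@T[:3,3]+s["position"]; c["attitude"]=R@T[:3,:3]
cv2.imwrite("pics/w2.png",c["image"]); np.savez("w2.npz",position=c["position"],attitude=c["attitude"],fx=c["fx"],fy=c["fy"],cx=c["cx"],cy=c["cy"])
for n in("board","stand"):
  for k in robot.pinpoint(c,n)[:2]: print(n,k["position"],round(k["confidence"],2),onz(c,k["position"],10 if n=="board" else 0).round(1))
for k in robot.look_for(robot.camera("top"),"jar_a")[:4]: print(k)
c=robot.camera("top");cv2.imwrite("pics/t3.png",cv2.resize(c["image"][150:240,310:530],(800,327),interpolation=cv2.INTER_CUBIC))
E
```

```text
t 28.95 p [563.6 346.3 268.9] yaw 103.3 w 85.5 F [-0.2 -0.2  0.7] tilt [-0.11 -0.01]
-> 559,348,200,106 turn -0.047 (1) shift [ 2.9 -4.  68.9] 2 x [ 1.4 -2.  34.4]
board [316.4, 206.8] 0.66 [555.7 349.   10. ]
board [494.9, 139.3] 0.63 [691.2 440.9  10. ]
stand [320.3, 206.3] 0.96 [559.3 348.6   0. ]
{'position': [496.4, 209.1], 'confidence': 0.73}
{'position': [354.6, 207.4], 'confidence': 0.66}
{'position': [362.8, 178.5], 'confidence': 0.63}
```

View pics/w2.png

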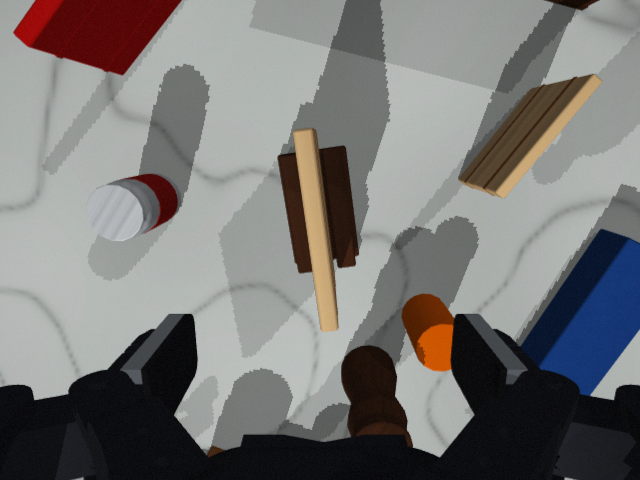

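View pics/t3.png

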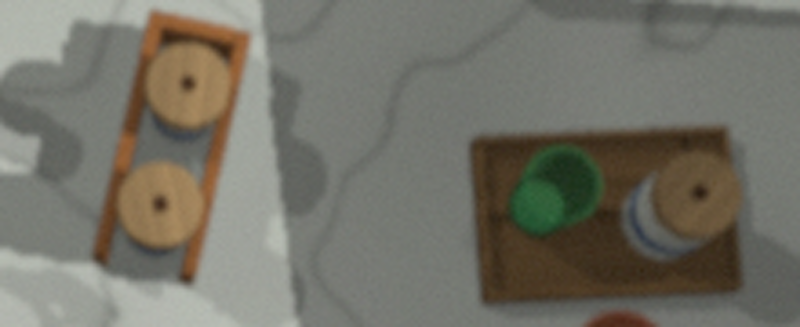

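Top view: both slim jars stand in the lane (lids ≈ crop (187,85), (161,206)), wide one upright in the tray (700,190). The second jar seems shallower than intended; wrist view shows the board's top edge from (305,130) to (329,328).

```bash
python3 - <<'E'
from h import *
c=robot.camera("top"); s=robot.camera("scene")
d=np.array([.9816,-.1908]);n=np.array([.1908,.9816]);o=np.array([585.2,12.6])
T=lambda u,v:(310+u*.275,150+v*.2752)
for nm,px,z in [("j2",(161,205),105),("j1",(187,84),105),("tray jar",(699,191),111),("cheekL",(101,258),55),("cheekR",(190,278),55),("endL",(152,14),55),("endR",(247,34),55),("tr1",(472,142),25),("tr2",(728,130),25),("tr3",(740,288),25),("tr4",(486,299),25)]:
    P=onz(c,T(*px),z); print(nm,P.round(1),"rack",((P[:2]-o)@d).round(1),((P[:2]-o)@n).round(1))
for k in robot.look_for(s,"jar_a")[:4]:
    P=onz(s,k["position"],85);print("scene",P.round(1),((P[:2]-o)@d).round(1),k["confidence"])
w=dict(np.load("w2.npz"))
a=onz(w,(305,130),130);b=onz(w,(329,329),130);v=b-a
print("board",a,b,(a+b)/2,np.hypot(*v[:2]),"width dir yaw",np.degrees(np.arctan2(-v[1],-v[0])))
E
```

```text
j2 [531.4  23.1 105. ] rack -54.9 0.0
j1 [623.5   6.  105. ] rack 38.9 0.9
tray jar [ 552.8 -372.5  111. ] rack 41.7 -384.2
cheekL [498.9  65.8  55. ] rack -94.8 35.8
cheekR [485.7  -1.9  55. ] rack -95.0 -33.2
endL [690.8  32.   55. ] rack 100.0 39.2
endR [677.2 -41.5  55. ] rack 100.7 -35.5
tr1 [ 604.5 -220.4   25. ] rack 63.4 -225.1
tr2 [ 620.2 -420.3   25. ] rack 117.0 -418.3
tr3 [ 495.6 -427.7   25. ] rack -3.9 -449.3
tr4 [ 481.1 -231.6   25. ] rack -55.6 -259.6
scene [ 6.337e+02 -4.000e-01  8.500e+01] 50.0 0.86
scene [ 572. -368.   85.] 59.7 0.83
scene [543.6  22.2  85. ] -42.6 0.7
scene [ 565.2 -276.6   85. ] 35.6 0.58
board [536.97212592 410.51706812 130.        ] [579.88525546 291.43396574 130.        ] [558.42869069 350.97551693 130.        ] 126.57931093929605 width dir yaw 109.81728020854491
```

Jar 2's lid is only ~12 mm inside the mouth, and the board would foul it. Regrasp it and slide it deeper before placing the board.

```bash
python3 -m jog '{"linear":[[0,0,0],[0,0,0],[0,0,0],[0,0,0],[0,0,0],[0,0,0],[0,0,0],[0,0,0]],"rotation":[[0,0,-0.164],[0,0,-0.164],[0,0,-0.164],[0,0,-0.164],[0,0,-0.164],[0,0,-0.164],[0,0,-0.164],[0,0,0]],"gripper":[1,1,1,1,1,1,1,1]}' 60 >/dev/null
python3 d.py 534,22.6,235,169
```

```text
t 30.4 p [563.9 345.9 269.5] yaw 171.1 w 85.3 F [-0.3 -0.2  0.9] tilt [-0.07  0.02]
-> 534,22.6,235,169 turn 0.037 (1) shift [ -32.4 -323.    34.5] 6 x [ -5.4 -53.8   5.7]
```

```bash
python3 -m jog '{"linear":[[-3,-27,3],[-5.4,-54,6],[-5.4,-54,6],[-5.4,-54,6],[-5.4,-54,6],[-5.4,-54,6],[-2,-24,3],[0,0,0],[0,0,0]],"rotation":[[0,0,0.037],[0,0,0],[0,0,0],[0,0,0],[0,0,0],[0,0,0],[0,0,0],[0,0,0],[0,0,0]],"gripper":[1,1,1,1,1,1,1,1,1]}' 60 >/dev/null
python3 d.py 534,22.6,180,169
python3 - <<'E'
from h import *
s=robot.read_state(); c=robot.camera("wrist"); T=np.array(c["T_tool_cam"]); R=np.array(s["tool_rot"])
c["position"]=R@T[:3,3]+s["position"]; c["attitude"]=R@T[:3,:3]
cv2.imwrite("pics/w3.png",c["image"]); np.savez("w3.npz",position=c["position"],attitude=c["attitude"],fx=c["fx"],fy=c["fy"],cx=c["cx"],cy=c["cy"])
for k in robot.pinpoint(c,"jar_a")[:2]: print(k["position"],round(k["confidence"],2),onz(c,k["position"],0).round(1))
E
```

```text
t 31.52 p [528.9  16.  232.6] yaw 166.8 w 85.8 F [0.  0.7 0.9] tilt [0.07 0.04]
-> 534,22.6,180,169 turn -0.039 (1) shift [-3.8  7.4 52.6] 1 x [-3.8  7.4 52.6]
[336.3, 321.5] 0.93 [623.6   5.3   0. ]
[334.8, 217.6] 0.69 [531.6  25.    0. ]
```

View pics/w3.png

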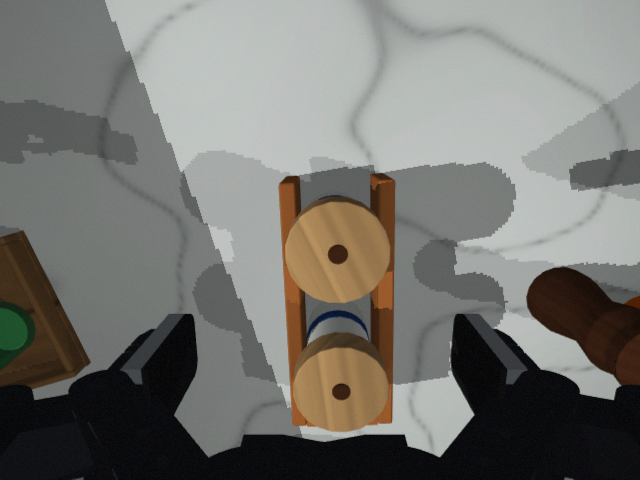

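```bash
python3 - <<'E'
from h import *
w=dict(np.load("w3.npz"))
d=np.array([.9816,-.1908]);n=np.array([.1908,.9816]);o=np.array([585.2,12.6])
for nm,px,z in [("j2",(338,254),105),("j1",(341,391),105),("cL outer",(280,183),55),("cR outer",(394,183),55),("endL",(292,425),55),("endR",(392,423),55)]:
    P=onz(w,px,z); print(nm,P.round(1),((P[:2]-o)@d).round(1),((P[:2]-o)@n).round(1))
E
python3 d.py 533,22.8,180,169
```

```text
j2 [533.7  23.6 105. ] -52.7 1.0
j1 [625.   5. 105.] 40.5 0.1
cL outer [488.9  -5.5  55. ] -91.0 -36.2
cR outer [506.9  71.   55. ] -88.0 42.4
endL [678.9 -45.6  55. ] 103.1 -39.2
endR [695.6  33.4  55. ] 104.4 41.5
t 31.62 p [528.9  16.4 232.6] yaw 166.9 w 85.3 F [ 0.2 -0.2  0.5] tilt [0.06 0.04]
-> 533,22.8,180,169 turn -0.037 (1) shift [-2.8  7.1 52.6] 1 x [-2.8  7.1 52.6]
```

```bash
python3 -m jog '{"linear":[[-3,7.5,30],[0,0,50],[0,0,40],[0,0,0],[0,0,0]],"rotation":[[0,0,-0.037],[0,0,0],[0,0,0],[0,0,0],[0,0,0]],"gripper":[1,1,1,1,1]}' 60 >/dev/null
python3 d.py 533.7,23.3,101,169
```

```text
t 32.25 p [535.7  27.6 112.3] yaw 169.2 w 85.3 F [ 0.5  0.1 -0.1] tilt [0.32 0.04]
-> 533.7,23.3,101,169 turn 0.004 (1) shift [ 1.1 -4.6 11.3] 1 x [ 1.1 -4.6 11.3]
```

```bash
python3 -m jog '{"linear":[[1,-4.6,10],[0,0,0],[0,0,2],[0,0,0]],"rotation":[[0,0.005,0.004],[0,0,0],[0,0,0],[0,0,0]],"gripper":[1,1,1,1]}' 80 >/dev/null
python3 d.py 533.7,23.3,101,169
python3 -m jog '{"linear":[[0,0,0],[0,0,0],[0,0,0],[0,0,0]],"rotation":[[0,0,0],[0,0,0],[0,0,0],[0,0,0]],"gripper":[-1,-1,-1,-1]}' 80 >/dev/null
python3 d.py 566,17,101,169
```

```text
t 32.75 p [535.2  23.1 103. ] yaw 169.0 w 85.6 F [ 0.1 -0.3  0.3] tilt [0.32 0.1 ]
-> 533.7,23.3,101,169 turn -0.001 (1) shift [ 1.5 -0.1  2. ] 1 x [ 1.5 -0.1  2. ]
t 33.25 p [535.8  23.2 103.9] yaw 169.0 w 61.8 F [ 0.1 -0.7  0.1] tilt [0.43 0.1 ]
-> 566,17,101,169 turn -0.001 (1) shift [-30.9  -0.3   2.9] 1 x [-30.9  -0.3   2.9]
```

```bash
python3 -m jog '{"linear":[[-4,0,-0.3],[-6,0,0],[-7,0,0],[-7,0,0],[-4,0,0],[0,0,0]],"rotation":[[0,0,0],[0,0,0],[0,0,0],[0,0,0],[0,0,0],[0,0,0]],"gripper":[-1,-1,-1,-1,-1,-1]}' 80 >/dev/null
python3 d.py 562.7,17.5,101,169
```

```text
t 34.0 p [563.1  18.1 104.9] yaw 169.0 w 61.7 F [-0.2 -0.5 -0.8] tilt [0.09 0.16]
-> 562.7,17.5,101,169 turn -0.001 (1) shift [ 0.3 -0.7  3.9] 1 x [ 0.3 -0.7  3.9]
```

```bash
python3 -m jog '{"linear":[[0,0,0],[0,0,0],[0,0,0],[0,0,-30],[0,0,-50],[0,0,-50],[0,0,-10]],"rotation":[[0,0,0],[0,0,0],[0,0,0],[0,0,0],[0,0,0],[0,0,0],[0,0,0]],"gripper":[0.9,0.9,1,1,1,1,1]}' 60 >/dev/null
python3 -m jog '{"linear":[[0,30,0],[0,50,0],[0,50,0],[0,50,0],[0,50,0],[0,0,0],[0,0,0],[0,0,0],[0,0,0],[0,0,0],[0,0,0],[0,0,0]],"rotation":[[0,0,0],[0,0,0],[0,0,0],[0,0,0],[0,0,0],[0,0,0.172],[0,0,0.172],[0,0,0.172],[0,0,0.172],[0,0,0.172],[0,0,0.172],[0,0,0]],"gripper":[1,1,1,1,1,1,1,1,1,1,1,1]}' 60 >/dev/null
python3 d.py 558.4,351,240,109.5
```

```text
t 36.38 p [606.1 250.4 236.8] yaw 108.0 w 85.0 F [0.2 1.2 0.2] tilt [-0.69 -0.12]
-> 558.4,351,240,109.5 turn -0.026 (1) shift [110.8 -11.4  -3.2] 2 x [55.4 -5.7 -1.6]
```

```bash
python3 -m jog '{"linear":[[35,-4,-3],[50,-5,0],[25,-2,0],[0,0,0],[0,0,0]],"rotation":[[-0.011,-0.004,-0.026],[0,0,0],[0,0,0],[0,0,0],[0,0,0]],"gripper":[1,1,1,1,1]}' 40 >/dev/null
python3 d.py 558.4,351,150,109.5
python3 - <<'E'
from h import *
s=robot.read_state(); c=robot.camera("wrist"); T=np.array(c["T_tool_cam"]); R=np.array(s["tool_rot"])
c["position"]=R@T[:3,3]+s["position"]; c["attitude"]=R@T[:3,:3]
t=robot.camera("top")
cv2.imwrite("pics/w4.png",np.hstack([cv2.resize(c["image"][0:400,120:520],(500,500)),cv2.resize(t["image"][160:235,330:375],(300,500),interpolation=cv2.INTER_CUBIC)])); np.savez("w4.npz",position=c["position"],attitude=c["attitude"],fx=c["fx"],fy=c["fy"],cx=c["cx"],cy=c["cy"])
E
```

```text
t 37.0 p [558.3 352.1 236.8] yaw 110.7 w 85.1 F [-0.1  0.5 -0.2] tilt [-0.17 -0.24]
-> 558.4,351,150,109.5 turn 0.02 (1) shift [-1.1 -0.3 86.8] 2 x [-0.5 -0.1 43.4]
```

View pics/w4.png

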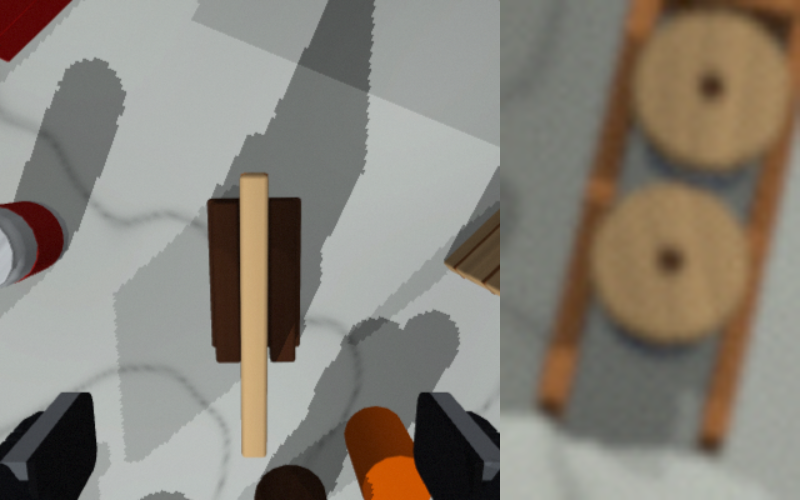

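Board is aligned with the tool at yaw 110.7 (top edge vertical, crop x≈254, rows 175–457); jar 2 is now well inside the lane.

```bash
python3 - <<'E'
from h import *
w=dict(np.load("w4.npz"));a=onz(w,(323.2,140),130);b=onz(w,(323.2,365.6),130);print(a,b,(a+b)/2,np.linalg.norm(a-b))
E
python3 d.py 558,351.5,150,110.7
```

```text
[535.38015464 410.68086566 130.        ] [580.73750367 290.22817749 130.        ] [558.05882916 350.45452158 130.        ] 128.709514794583
t 37.1 p [558.4 351.8 236.9] yaw 110.6 w 85.8 F [ 0.4 -1.2 -0.1] tilt [-0.17 -0.23]
-> 558,351.5,150,110.7 turn -0.003 (1) shift [-0.1 -0.5 86.9] 2 x [-0.1 -0.3 43.4]
```

```bash
python3 -m jog '{"linear":[[-1,-0.5,25],[0,0,45],[0,0,30],[0,0,0],[0,0,0]],"rotation":[[0,0,0],[0,0,0],[0,0,0],[0,0,0],[0,0,0]],"gripper":[1,0.5,0.5,0.2,0.2]}' 40 >/dev/null
python3 d.py 558,350.5,122,110.7
```

```text
t 37.73 p [561.  346.7 136.7] yaw 110.5 w 51.2 F [-0.1  0.4  0.8] tilt [ 0.01 -0.15]
-> 558,350.5,122,110.7 turn -0.004 (1) shift [ 4.6 -1.5 14.7] 1 x [ 4.6 -1.5 14.7]
```

```bash
python3 -m jog '{"linear":[[4.6,-1.5,12],[0,0,2],[0,0,0]],"rotation":[[0,0,0],[0,0,0],[0,0,0]],"gripper":[0.2,0.2,0.2]}' 40 >/dev/null
python3 d.py 558,350.5,122,110.7
python3 -m jog '{"linear":[[0,0,0],[0,0,0],[0,0,0],[0,0,0],[0,0,0]],"rotation":[[0,0,0],[0,0,0],[0,0,0],[0,0,0],[0,0,0]],"gripper":[-1,-1,-1,-1,-1]}' 60 >/dev/null
python3 d.py 558,350.5,122,110.7
```

```text
t 38.1 p [558.6 351.1 124.4] yaw 110.5 w 51.3 F [-0.8 -0.4  0.2] tilt [ 0.2  -0.05]
-> 558,350.5,122,110.7 turn -0.004 (1) shift [-0.3 -0.8  2.4] 1 x [-0.3 -0.8  2.4]
t 38.73 p [558.8 351.2 125.1] yaw 110.5 w 11.0 F [-0.6  0.5  0.2] tilt [ 0.25 -0.02]
-> 558,350.5,122,110.7 turn -0.004 (1) shift [-0.3 -1.   3.1] 1 x [-0.3 -1.   3.1]
```

```bash
python3 -m jog '{"linear":[[0,0,-25],[0,0,-40],[0,0,-15],[0,0,0],[0,0,0],[0,0,0],[0,0,0]],"rotation":[[0,0,0],[0,0,0],[0,0,0],[0,0,0.183],[0,0,0.183],[0,0,0.183],[0,0,0]],"gripper":[-1,-1,-1,-1,-1,-1,-1]}' 60 >/dev/null
python3 d.py 470,36.2,205,79
```

```text
t 39.6 p [557.4 350.4 202. ] yaw 78.3 w 11.3 F [ 0.8  0.5 -1.6] tilt [-0.12 -0.23]
-> 470,36.2,205,79 turn -0.013 (1) shift [-325.1  -25.8   -3. ] 6 x [-54.2  -4.3  -0.5]
```

```bash
python3 -m jog '{"linear":[[-28,-2,-1],[-54,-4.3,-1],[-54,-4.3,0],[-54,-4.3,0],[-54,-4.3,0],[-54,-4.3,0],[-26,-2,0],[0,0,0],[0,0,0]],"rotation":[[0,0,-0.013],[0,0,0],[0,0,0],[0,0,0],[0,0,0],[0,0,0],[0,0,0],[0,0,0],[0,0,0]],"gripper":[-1,-1,-1,-1,-1,-1,-1,-1,-1]}' 60 >/dev/null
python3 d.py 470,36.2,170,79
python3 -m jog '{"linear":[[0,0,0],[0,0,0],[0,0,0]],"rotation":[[0.157,0,0],[0.157,0,0],[0,0,0]],"gripper":[-1,-1,-1]}' 60 >/dev/null
python3 d.py 470,36.2,170,79
python3 -c "
from h import *
print(np.round(robot.read_state()['tool_rot'],3).tolist())"
```

```text
t 40.73 p [470.8  27.  201. ] yaw 81.6 w 10.9 F [-0.5  0.8 -1.3] tilt [-0.37 -0.32]
-> 470,36.2,170,79 turn 0.045 (1) shift [ 8.9 -2.5 31. ] 1 x [ 8.9 -2.5 31. ]
t 41.1 p [471.2  29.7 200.6] yaw 82.1 w 11.2 F [ 0.1 -0.5 -1.3] tilt [-18.27   2.27]
-> 470,36.2,170,79 turn 0.054 (1) shift [ 6.1 -2.4 30.6] 1 x [ 6.1 -2.4 30.6]
[[0.138, 0.938, -0.319], [0.99, -0.132, 0.04], [-0.005, -0.321, -0.947]]
```

```bash
cat > e.py <<'E'
# e.py xr yr z theta : target in rack frame, tilted board pose -> shift and rotvec in present tool axes
import sys; from h import *; from scipy.spatial.transform import Rotation as Ro
d=np.array([.9816,-.1908,0]);n=np.array([.1908,.9816,0]);o=np.array([585.2,12.6,0])
s=robot.read_state();R=np.array(s["tool_rot"]);p=np.array(s["position"])
xr,yr,z,th=map(float,sys.argv[1:]);th=np.radians(th)
rx,ry=np.array([np.cos(np.radians(-11.3)),np.sin(np.radians(-11.3)),0]),np.array([np.sin(np.radians(11.3)),np.cos(np.radians(11.3)),0])
zt=-np.sin(th)*rx-np.cos(th)*np.array([0,0,1.]);Rt=np.column_stack([ry,np.cross(zt,ry),zt])
P=o+xr*d+yr*n+[0,0,z]
F=np.array(s["contact_force"])
print("t",round(s["clock"],2),"rack xyz",((p-o)@d).round(1),((p-o)@n).round(1),p[2].round(1),"w",round(s["gripper_width"],1),"F rack",(F@d).round(1),(F@n).round(1),F[2].round(1),"shift",(R.T@(P-p)).round(1),"rot",Ro.from_matrix(R.T@Rt).as_rotvec().round(3))
E
python3 e.py -108 1.2 150 18
```

```text
t 41.1 rack xyz -115.2 -4.9 200.6 w 11.2 F rack 0.1 -0.5 -1.3 shift [ 6.  23.3 45.5] rot [-0.013  0.023  0.054]
```

```bash
python3 -m jog '{"linear":[[6,12,22],[0,12,22],[0,0,0],[0,0,0]],"rotation":[[-0.013,0.023,0.054],[0,0,0],[0,0,0],[0,0,0]],"gripper":[-1,-1,-1,-1]}' 60 >/dev/null
python3 e.py -108 1.2 113 18
```

```text
t 41.6 rack xyz -106.3 3.8 150.9 w 11.0 F rack -0.1 0.8 -1.7 shift [-2.6  9.7 36.7] rot [0.014 0.    0.005]
```

```bash
python3 -m jog '{"linear":[[-2.6,4,15],[0,5,18],[0,0,0]],"rotation":[[0.014,0,0.005],[0,0,0],[0,0,0]],"gripper":[-1,-1,-1]}' 60 >/dev/null
python3 e.py -108 1.2 111.2 18
python3 -m jog '{"linear":[[0,0.3,1],[0,0.3,1]],"rotation":[[0,0,0],[0,0,0]],"gripper":[-1,-1]}' 60 >/dev/null
python3 e.py -106 1.2 111.2 18
```

```text
t 41.98 rack xyz -107.6 1.1 116.4 w 11.3 F rack 0.8 -0.4 -2.1 shift [0.1 1.3 5.1] rot [0.002 0.    0.001]
t 42.23 rack xyz -107.2 1.1 115.1 w 11.5 F rack -1.2 -0.3 -1.0 shift [0.1 2.4 3.4] rot [ 0.003 -0.     0.001]
```

```bash
python3 -m jog '{"linear":[[0,0.6,1.9],[0,0.3,1]],"rotation":[[0,0,0],[0,0,0]],"gripper":[-1,-1]}' 60 >/dev/null
python3 e.py -106 1.2 111.2 18
python3 -m jog '{"linear":[[0,0.3,1],[0,0.3,1]],"rotation":[[0,0,0],[0,0,0]],"gripper":[-1,-1]}' 60 >/dev/null
python3 e.py -82 1.2 111.2 18
```

```text
t 42.48 rack xyz -107.0 1.2 112.5 w 11.3 F rack -0.2 -0.4 -2.1 shift [0.  1.4 0.9] rot [ 0.004 -0.     0.001]
t 42.73 rack xyz -106.7 1.3 111.0 w 11.0 F rack -0.0 0.5 12.9 shift [ 0.  23.4 -7.6] rot [ 0.005 -0.001  0.001]
```

```bash
python3 -m jog '{"linear":[[0,5,-2.8],[0,8,-2.6],[0,5,-1.6],[0,0,0]],"rotation":[[0.005,0,0],[0,0,0],[0,0,0],[0,0,0]],"gripper":[-1,-1,-1,-1]}' 60 >/dev/null
python3 e.py -80 1.2 111.5 18
python3 -m jog '{"linear":[[0,1.5,-0.5],[0,1.5,-0.5]],"rotation":[[0,0,0],[0,0,0]],"gripper":[-1,-1]}' 60 >/dev/null
python3 e.py -80 1.2 111.5 18
```

```text
t 43.23 rack xyz -86.0 1.2 112.0 w 11.0 F rack -0.1 -0.2 -1.8 shift [ 0.1  5.9 -1.4] rot [ 0.    -0.001  0.001]
t 43.48 rack xyz -83.0 1.1 111.8 w 11.1 F rack -1.7 -1.0 -0.2 shift [ 0.1  2.9 -0.6] rot [-0.    -0.     0.001]
```

```bash
python3 -m jog '{"linear":[[0,1.5,-0.4],[0,1,-0.2]],"rotation":[[0,0,0],[0,0,0]],"gripper":[-1,-1]}' 60 >/dev/null
python3 e.py -80 1.2 111.5 18
python3 -m jog '{"linear":[[0,1,-0.2],[0,1,-0.2]],"rotation":[[0,0,0],[0,0,0]],"gripper":[-1,-1]}' 60 >/dev/null
python3 e.py -80 1.2 111 18
```

```text
t 43.73 rack xyz -80.6 1.2 112.4 w 11.0 F rack -3.6 -0.1 6.4 shift [-0.   0.9  0.7] rot [-0.001 -0.001  0.001]
t 43.98 rack xyz -78.7 1.4 113.2 w 11.5 F rack -4.6 -0.6 5.1 shift [-0.2 -0.5  2.5] rot [-0.002 -0.001  0.001]
```

```bash
python3 -m jog '{"linear":[[0,-0.3,1.2],[0,0,0.8]],"rotation":[[0,0,0],[0,0,0]],"gripper":[-1,-1]}' 60 >/dev/null
python3 e.py -80 1.2 111 18
python3 -c "
from h import *
s=robot.camera('scene');w=robot.camera('wrist')
cv2.imwrite('pics/b1.png',np.hstack([cv2.resize(s['image'][190:310,260:400],(500,429),interpolation=cv2.INTER_CUBIC),cv2.resize(w['image'][:,100:440],(300,429))]))"
```

```text
t 44.23 rack xyz -79.7 1.5 112.0 w 11.3 F rack -3.5 -0.0 5.7 shift [-0.3  0.1  1.1] rot [-0.002 -0.001  0.002]
```

View pics/b1.png

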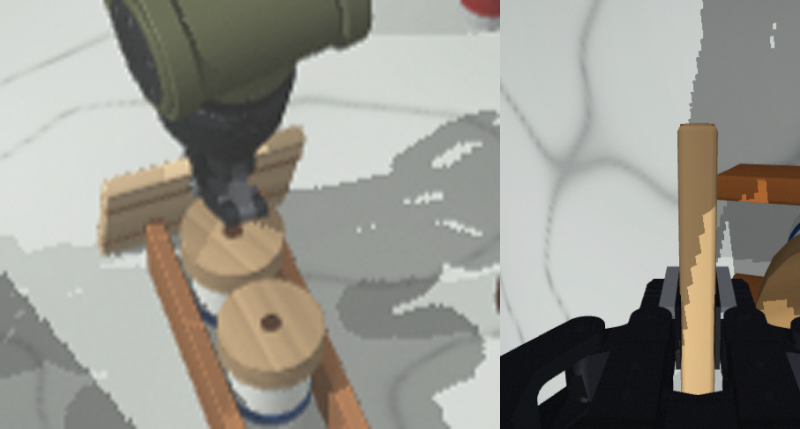

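Board slants across the mouth against the cheek fronts, finger clear of jar 2's lid. Release gently.

```bash
python3 -m jog '{"linear":[[0,0,0.6],[0,0,0],[0,0,0],[0,0,0]],"rotation":[[0,0,0],[0,0,0],[0,0,0],[0,0,0]],"gripper":[-1,-0.75,-0.6,-0.55]}' 40 >/dev/null
python3 e.py -80 1.2 111 18
python3 -m jog '{"linear":[[0,0,-8],[0,0,-20],[0,0,-35],[0,0,-50],[0,0,-40],[0,0,0]],"rotation":[[0,0,0],[0,0,0],[0,0,0],[0,0,0],[0,0,0],[0,0,0]],"gripper":[-0.55,-0.55,-0.55,-0.55,-0.55,-0.55]}' 40 >/dev/null
python3 d.py 480,-250,300,79
```

```text
t 44.83 rack xyz -80.1 1.6 111.6 w 19.1 F rack -1.6 0.2 2.9 shift [-0.4  0.3  0.6] rot [-0.002 -0.001  0.002]
t 45.58 p [555.7  19.3 263.3] yaw 78.8 w 19.3 F [ 0.5  0.5 -1.8] tilt [-17.32   3.5 ]
-> 480,-250,300,79 turn -0.004 (1) shift [-278.8  -22.9  -36.7] 5 x [-55.8  -4.6  -7.3]
```

```bash
python3 -m jog '{"linear":[[-20,0,-10],[-50,0,0],[-50,0,0],[-50,0,0],[-40,0,0],[0,0,0]],"rotation":[[0,0,0],[0,0,0],[0,0,0],[0,0,0],[0,0,0],[0,0,0]],"gripper":[-0.5,-0.5,-0.5,-0.5,-0.5,-0.5]}' 40 >/dev/null
python3 d.py
python3 -c "
from h import *
s=robot.camera('scene');w=robot.camera('top')
cv2.imwrite('pics/f1.png',np.hstack([cv2.resize(s['image'][170:400,140:400],(480,425),interpolation=cv2.INTER_CUBIC),cv2.resize(w['image'][160:245,325:389],(320,425),interpolation=cv2.INTER_CUBIC)]))
d=np.array([.9816,-.1908]);o=np.array([585.2,12.6])
for k in robot.pinpoint(s,'board')[:4]: P=onz(s,k['position'],0)[:2];print(P,k['confidence'],(P-o)@d)
"
```

```text
t 46.33 p [ 513.8 -198.   271.4] yaw 78.7 w 21.5 F [-0.1 -0.3 -0.7] tilt [-17.57   3.54]
[250.13556609 468.1897842 ] 0.92 -415.8257791492091
[471.13590128  39.86220629] 0.91 -117.1669482596501
[395.76865214 485.03453914] 0.79 -276.08632112573036
[686.76711344 443.8782584 ] 0.57 17.41038684916877
```

View pics/f1.png

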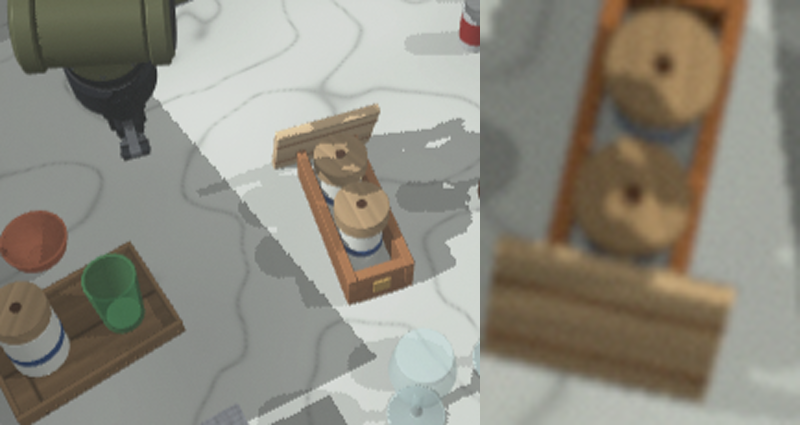

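Both slim jars stand in the lane, the board leans across the mouth centred within ~2 mm, and the wide jar is upright in the tray. The arm is clear.

```bash
python3 -c "
from plant import robot
print(robot.finish_job())"
```

```text
the job is handed in; nothing more can be done
None
```

I handed the job in at about 46 s on the robot's clock, with no verdict given.

- **Wide canister:** I tried the near-right one (first at about x 426, y −184) at the mouth. It stopped against both cheek ends, so I stood it upright in the free end of the tray.
- **Slim canisters:** The other two passed between the cheeks, and I slid them along the counter into the lane. The second slipped back in the grip and first sat only about 12 mm inside the mouth. I regrasped it and slid it about 28 mm deeper.
- **Board:** I took the larger striped board from the stand and leaned it at about 18° across the mouth. Its lower edge is on the counter and its face is against the cheek fronts.

**Last checks:** The final pictures show both slim canisters upright inside the rack and the wide one upright in the tray. The tumbler and ramekin, the bystanders in those views, look unmoved. The board is slanted against the rack and the gripper is well clear. The highest wrist force reading I saw was about 15 N.

**Disagreements:** In the top view the board looks centred to about 2 mm. The network's origin point put it about 5 mm to +y, which I took as network error. The second canister also rubbed a cheek lightly at the mouth, about 5 N, before I recentred it.

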